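Tip the finished parts into the dust-proof box

ROBOT

A 6-joint arm with a two-finger parallel gripper is mounted at the origin on a cart in front of the work surface, level with it; the furniture and walls round the work are solid. World frame = base frame: x ahead of the robot, y to its left, z up, the work surface at z = 0. Lengths are in m, angles in rad, forces in N, time in s.
With the tool pointing down it reaches from about 0.35 to 0.875 m from the base axis. Payload 15.5 kg.
Tool frame: the origin (TCP) lies at the very end of the fingers, on their centre line; the grasp point (between the pads) lies 19 mm behind it; z points along the fingers, y is the line along which they close (so a half turn about z gives the same grasp; the last joint's range is limited). The gripper opens to 85 mm and grips with 20 to 120 N. Pads are 22 mm wide; open, the fingers measure 114 mm over their backs; the gripper's body (76 mm by 85 mm) begins 54 mm behind the grasp point. The pads swing forward as they close: fully open they stand 13 mm farther back than shut.
Start: joints at [1.125, 0.494, 1.345, -0, 1.302, -0.096], TCP at [0.214, 0.587, 0.231] pointing down, gripper open.
Joint ranges: [-2.91, 2.91], [-0.82, 2.16], [0.22, 2.67], [-1.22, 4.37], [0.12, 2.79], [-3.08, 3.08]. Speed limits (rad/s): [1.89, 1.89, 2.57, 3.01, 3.01, 3.01].

INTERFACE

Orientations are given as a unit quaternion [x, y, z, w].
In Python, from cell import ctrl, camera, calibration, nets gives the robot as it stands. Calls block until the motion is done:
- ctrl.move_pose(position, orientation): joint-space move of the TCP to a pose.
- ctrl.move_linear(position, orientation=None, vel=0.15, contact_N=None): straight line of the TCP; orientation=None keeps the orientation; vel is the mean speed in m/s. With contact_N (N) it stops when the force on the tool has changed by that much, and returns True; else False.
- ctrl.set_joints(angles): joint-space move.
- ctrl.set_gripper(opening): finger opening in m; the grip force is fixed at half the most; returns when the fingers have stopped.
- ctrl.hold(seconds).
- ctrl.inverse_kinematics(position, orientation): joint angles nearest the present ones, or None.
- camera(name): name is "scene" or "top" or "wrist"; returns the picture (400x640x3 uint8, blue, green, red); there is no depth.
- calibration(name): a dict with "fovy" (degrees; the focal length in pixels is half the picture's height over the tangent of half this angle, whatever the lens; pixels are square), "cx", "cy" (the principal point, pixels), "view" (4x4, takes a point from world to camera coordinates); the wrist camera has in their place "T_tool_cam" (4x4, takes a point from camera to tool coordinates, whose origin is the TCP and whose axes are the flange's). Camera axes: x right, y down, z forward; pixel columns grow to the right and rows downward; lengths in m; the calibration is good to about 2 mm. A picture is of the moment at which its call begins: read the wrist's pose just before it. calibration takes no time and is no camera call.
A pose or a line that the arm cannot do raises ctrl.Unreachable and nothing moves.
- ctrl.finish_job(): hands the job in; it is judged then, once.
Trained networks look in the newest picture that a camera, given by its name, has taken for a name from the list of things; names that differ only in an ending like _2 or _b are one class to them, and where a whole thing is asked for, a point or a joint stands for the part that bears it (a point fixed in the world has none). Each returns a list of dicts, best first, with "p" (0 to 1); they miss things now and then, are a little off and sometimes report something else, mostly with a low value. They report only what shows in the picture. A call takes as long as a camera call.
- nets.recognise(query, camera): "bbox" ([left, top, right, bottom] in pixels, round what is visible of it).
- nets.cut_out(query, camera): "pixels" (400x640 bool, what is visible of it) and "bbox" ([left, top, right, bottom] in pixels, round what is visible of it).
Readings, each from a call of its own:
- ctrl.read_time(): time.
- ctrl.read_qpos(): joint angles.
- ctrl.read_joint_velocities(): joint speeds.
- ctrl.read_joint_efforts(): joint torques, N m.
- ctrl.read_tool_pos(): TCP position.
- ctrl.read_eef_rot(): TCP orientation.
- ctrl.read_ft_force(): force on the tool from outside, world axes, zero at the start.
- ctrl.read_torque(): the same for the moment, N m.
- ctrl.read_gripper_width(): finger opening in m.
- ctrl.read_finger_force(): force on a finger pad.
Only numpy, scipy, OpenCV 4.12 (cv2) and the standard library are available. Lean on these libraries where they do the work, as an engineer would, in place of code of your own. Each camera call takes 0.05 s, during which the arm holds its last target. There are 200 camera calls.

TASK

Slide the cover of the blue parts box fully open to its stop, carry the aluminium tray over by its black bridge handle and tip it low over the box so that all three finished parts slide off its open lip into the box. Then set the empty tray back upright on its black mat, and push the cover fully shut against its stop. Don't touch the parts with the fingers, and don't disturb the other things on the worktop.

Things in the scene. Friction and masses are not known exactly. Their poses are not given: they have to be found in the camera images.
- tray: aluminium tray, 118 (x) x 150 (y) mm, 0.35 kg; origin under the centre of its floor. Floor 3 mm thick; walls 25 mm high on both x sides and the +y end; the -y end is the open lip. Black bridge handle across it at y = 0: bar 12 mm thick (y), z from 70 to 90 mm, on uprights at x = +-61. Carries three loose parts held by friction alone; the tilt at which they slide differs from run to run
- tray_lip (a point): middle of the open lip of the tray, on the upper face of its floor (tray frame 0, -75, 3 mm); axes as the tray
- tray_grip (a point): centre of the tray's handle bar (tray frame 0, 0, 80 mm); axes as the tray
- mat: thin black rubber mat, 150 (x) x 180 (y) x 3 mm, fixed; origin under its centre; the tray stands on it at the start
- steel_nut: steel hexagon nut, 24 x 27 x 13 mm; origin at the centre of its underside
- brass_ring: brass-coloured turned ring, 36 x 36 x 16 mm; origin at the centre of its underside
- grey_block: grey rounded block, 20 x 30 x 14 mm; origin at the centre of its underside
- parts_box: blue open-topped box, 150 x 150 x 58 mm, walls and floor 4 mm, fixed; origin under its centre, z up. Steel guide rails for the cover on both x sides (x = -80 to -74 and 74 to 80), 68 mm high, from y = 75 to y = -215 mm on feet; stop bar at y = 75 to 81, 66 mm high. The cover opens towards the box's -y
- cover (a joint): aluminium sliding cover, 146 x 148 x 4 mm, its top 64 mm above the worktop; travel in m: 0 = fully shut, 0.13 = fully open (moved towards the box's -y). It stays where it is left and slides with a friction of a few newtons; hard stops at both ends
- cover_grip (a point): on the cover's upright black grip, 24 mm above the cover's underside (z = 84 mm); the grip is 40 (x) x 10 (y) mm, its top at z = 98 mm, on a foot 50 x 24 mm whose top is at z = 68 mm. At the box's y = 50 mm when shut, y = -80 mm when fully open. Axes as the box
- glue_bottle: pale blue bottle with a long white spout, 45 x 45 x 184 mm; origin at the centre of its underside; bystander, leave alone
- emery_block: brown emery block, 51 x 81 x 22 mm; origin at the centre of its underside; bystander, leave alone
- red_bar: half-wrapped red bar of polishing compound, 33 x 85 x 31 mm; origin at the centre of its underside; bystander, leave alone
- brown_bar: half-wrapped brown bar of polishing compound, 33 x 90 x 31 mm; origin at the centre of its underside; bystander, leave alone

How it is judged:
On the way, in this order (a step that is already met when the one before it is completed fails the run):
1. the cover is fully open (within 5 mm of its stop) (value of joint cover above 0.125 m), for 0.1 s.
2. the tray is tipped by more than 20 degrees with its lip over the box (angle between tray's own z axis and vertical above 0.35 rad and horizontal distance between tray_lip and parts_box below 0.1 m), for 0.1 s.
3. all three parts lie in the box (x of steel_nut in the frame of parts_box between -0.073 and 0.073 m and y of steel_nut in the frame of parts_box between -0.073 and 0.073 m and z of steel_nut in the frame of parts_box between 0 and 0.05 m and x of brass_ring in the frame of parts_box between -0.073 and 0.073 m and y of brass_ring in the frame of parts_box between -0.073 and 0.073 m and z of brass_ring in the frame of parts_box between 0 and 0.05 m and x of grey_block in the frame of parts_box between -0.073 and 0.073 m and y of grey_block in the frame of parts_box between -0.073 and 0.073 m and z of grey_block in the frame of parts_box between 0 and 0.05 m), for 0.2 s.
At the end, for the whole second after the job is handed in: all three parts lie at rest inside the box, the cover is shut to within 3 mm, and the tray stands upright and at rest on its mat, its centre within 40 mm of the mat's (all of step 3 and value of joint cover below 0.003 m and angle between tray's own z axis and vertical below 0.06 rad and horizontal distance between tray and mat below 0.04 m and height (world z) of tray below 0.01 m and linear speed of tray below 0.02 m/s and linear speed of each of steel_nut, brass_ring, grey_block below 0.03 m/s); the robot touches nothing.
It fails at once if a part is touched by the fingers (contact force between the fingers and steel_nut above 0.5 N or contact force between the fingers and brass_ring above 0.5 N or contact force between the fingers and grey_block above 0.5 N).
It fails at once if the tray is tipped high up (lip more than 170 mm above the worktop, some 10 cm over the box, at over 25 degrees) (angle between tray's own z axis and vertical above 0.44 rad and height (world z) of tray_lip above 0.17 m).
It fails at once if another thing on the worktop is pushed by more than 30 mm or knocked over (distance of any of glue_bottle, emery_block, red_bar, brown_bar from where it was at the start of the episode above 0.03 m or angle between glue_bottle's own z axis and vertical above 0.5 rad).
It also fails if it takes over 72 s, if anything falls off the work surface, if the arm or the gripper's body presses on something with over 40 N, if the wrist force passes 120 N, or if a joint passes its speed limit or range.

## Working session

There is one attempt and no reset: what is moved stays moved. The work goes in short steps, each a Python script; the robot and the scene stay as the last script left them, time stands still between calls to the robot, and variables do not carry over. Pictures are saved under pics/ and viewed, at most 10 in all, crops included, and the job is handed in when it is done.

```bash
ls; mkdir -p pics
cat > h.py <<'E'
import numpy as np, cv2
from cell import ctrl, camera, calibration, nets
from scipy.spatial.transform import Rotation as R
def snap(n):
    return camera(n)
def cam(n):
    c=calibration(n); f=200/np.tan(np.radians(c["fovy"])/2)
    return c,f
def ray(n,px,V=None):
    c,f=cam(n); V=np.array(c["view"]) if V is None else V
    d=np.array([(px[0]-c["cx"])/f,(px[1]-c["cy"])/f,1.]); Rm=V[:3,:3]
    return -Rm.T@V[:3,3], Rm.T@d
def onz(n,px,z,V=None):
    o,d=ray(n,px,V); return o+d*(z-o[2])/d[2]
def proj(n,p,V=None):
    c,f=cam(n); V=np.array(c["view"]) if V is None else V
    q=V[:3,:3]@np.array(p)+V[:3,3]; return np.array([c["cx"]+f*q[0]/q[2],c["cy"]+f*q[1]/q[2]])
E
python3 - <<'E'
from h import *
for n in ("scene","top"):
    cv2.imwrite(f"pics/{n}0.png",snap(n)); c=calibration(n); V=np.array(c["view"]); print(n,c["fovy"],-V[:3,:3].T@V[:3,3],V[2,:3])
    for q in ("tray","tray_grip","mat","parts_box","cover","cover_grip","glue_bottle","emery_block","red_bar","brown_bar","steel_nut","brass_ring","grey_block"):
        r=nets.recognise(q,n); print(q,[(np.round(x["bbox"]).tolist(),round(x["p"],2)) for x in r[:2]])
E
```

```text
pics
scene 47.69090890002604 [-0.36542804 -0.55320179  0.74849356] [ 0.73534975  0.4237999  -0.52882359]
tray [([211.0, 178.0, 278.0, 235.0], 0.76)]
tray_grip [([214.0, 179.0, 278.0, 236.0], 0.71)]
mat [([209.0, 214.0, 283.0, 240.0], 0.65)]
parts_box [([293.0, 200.0, 427.0, 293.0], 0.88)]
cover [([314.0, 203.0, 384.0, 252.0], 0.85)]
cover_grip [([313.0, 207.0, 385.0, 249.0], 0.67)]
glue_bottle [([214.0, 133.0, 224.0, 179.0], 0.88)]
emery_block [([212.0, 180.0, 277.0, 233.0], 0.66), ([174.0, 186.0, 201.0, 202.0], 0.63)]
red_bar [([437.0, 248.0, 474.0, 268.0], 0.86)]
brown_bar [([223.0, 160.0, 242.0, 176.0], 0.47)]
steel_nut [([241.0, 201.0, 248.0, 206.0], 0.59)]
brass_ring []
grey_block []
top 57.99941797167152 [ 0.49644116 -0.01964789  1.15111312] [ 0.05635238 -0.00498205 -0.99839851]
tray [([232.0, 203.0, 285.0, 243.0], 0.86)]
tray_grip [([230.0, 200.0, 282.0, 247.0], 0.61)]
mat [([230.0, 200.0, 285.0, 251.0], 0.93), ([177.0, 154.0, 211.0, 172.0], 0.22)]
parts_box [([319.0, 180.0, 421.0, 239.0], 0.87)]
cover [([232.0, 200.0, 288.0, 250.0], 0.6)]
cover_grip [([335.0, 183.0, 388.0, 235.0], 0.8)]
glue_bottle [([168.0, 173.0, 198.0, 186.0], 0.49)]
emery_block [([174.0, 215.0, 205.0, 244.0], 0.81)]
red_bar [([426.0, 171.0, 456.0, 181.0], 0.53)]
brown_bar [([178.0, 154.0, 211.0, 173.0], 0.82)]
steel_nut []
brass_ring []
grey_block [([241.0, 225.0, 249.0, 237.0], 0.62)]
```

Run:
```python
import cv2,numpy as np
t=cv2.imread("pics/top0.png")[140:270,150:480]; s=cv2.imread("pics/scene0.png")[120:300,165:485]
cv2.imwrite("pics/c0.png",cv2.resize(t,(792,312),interpolation=cv2.INTER_CUBIC))
cv2.imwrite("pics/c1.png",cv2.resize(s,(800,450),interpolation=cv2.INTER_CUBIC))
```

```text
(no output)
```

View pics/c0.png

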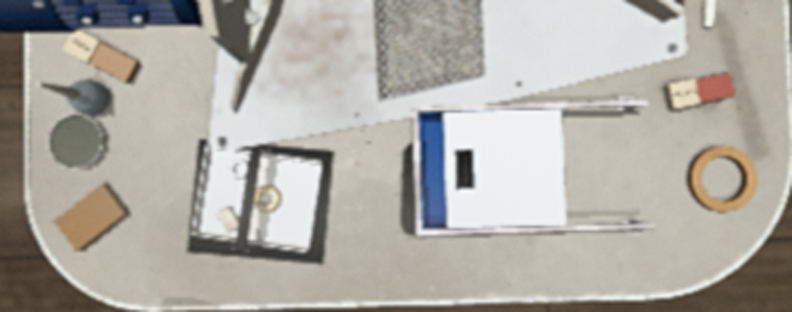

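View pics/c1.png

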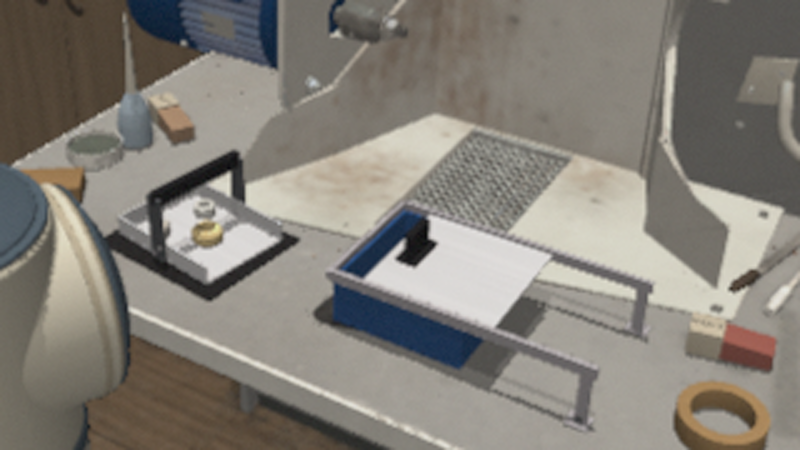

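The top view shows the box at the right with its cover partly open and the grip at about (344,210). The tray stands on its mat at about (258,223), with its lip to the right, facing the box. The scene view agrees. There is a machine fin ahead of the tray, so I'll keep clear of it.

Run:
```python
from h import *
P=lambda x,y:(150+x/2.4,140+y/2.4)
for nm,z,pts in (("mat",.003,[(203,140),(333,152),(322,263),(188,250)]),("box rail/stop corners",.067,[(415,110),(417,235)]),("rail ends",.068,[(645,103),(653,227)]),("grip",.098,[(465,168)]),("handle",.09,[(258,148),(243,250)]),("fin",.0,[(236,108),(685,50)]),("fin.3",.3,[(236,108),(278,0)])):
    print(nm,[onz("top",P(*p),z)[:2].round(3).tolist() for p in pts])
print(np.round(calibration("wrist")["T_tool_cam"],3).tolist(),calibration("wrist")["fovy"],ctrl.read_tool_pos(),ctrl.read_eef_rot(),ctrl.read_time())
```

```text
mat [[0.546, 0.244], [0.525, 0.072], [0.38, 0.089], [0.401, 0.265]]
box rail/stop corners [[0.574, -0.037], [0.418, -0.035]]
rail ends [[0.576, -0.326], [0.421, -0.33]]
grip [[0.5, -0.095]]
handle [[0.53, 0.157], [0.407, 0.177]]
fin [[0.587, 0.2], [0.65, -0.402]]
fin.3 [[0.564, 0.143], [0.67, 0.1]]
[[-0.001, -0.959, -0.282, 0.072], [1.0, -0.001, 0.001, -0.001], [-0.001, -0.282, 0.959, -0.142], [0.0, 0.0, 0.0, 1.0]] 58.986338128924245 [0.21420374 0.58715398 0.23126606] [ 1.74035053e-01  9.84739458e-01 -1.24026528e-05  5.68710410e-06] 1.4
```

```bash
cat >> h.py <<'E'
def down(psi): return (R.from_euler("z",psi,degrees=True)*R.from_quat([0,1,0,0])).as_quat()
def wview():
    T=np.eye(4); T[:3,:3]=R.from_quat(ctrl.read_eef_rot()).as_matrix(); T[:3,3]=ctrl.read_tool_pos()
    im=camera("wrist"); return im,np.linalg.inv(T@np.array(calibration("wrist")["T_tool_cam"]))
E
python3 - <<'E'
from h import *
Vs=[]
for i,(p,psi) in enumerate([((.42,.20,.30),-8),((.42,.12,.30),-8),((.43,-.04,.30),0),((.43,-.11,.30),0)]):
    ctrl.move_pose(p,down(psi)); im,V=wview(); Vs.append(V); cv2.imwrite(f"pics/w{i}.png",im)
    for q in ("tray_grip","tray","steel_nut","brass_ring","grey_block") if i<2 else ("cover_grip","cover","parts_box"):
        r=nets.recognise(q,"wrist"); print(i,q,[(np.round(x["bbox"]).tolist(),round(x["p"],2)) for x in r[:2]])
np.save("Vs.npy",Vs); print(ctrl.read_time())
a=[cv2.imread(f"pics/w{i}.png") for i in range(4)]
cv2.imwrite("pics/g.png",cv2.resize(np.vstack([np.hstack(a[:2]),np.hstack(a[2:])]),(800,500),interpolation=cv2.INTER_AREA))
E
```

```text
0 tray_grip []
0 tray [([243.0, 146.0, 369.0, 270.0], 0.71)]
0 steel_nut []
0 brass_ring [([281.0, 180.0, 298.0, 212.0], 0.85), ([230.0, 128.0, 377.0, 247.0], 0.22)]
0 grey_block [([321.0, 158.0, 344.0, 181.0], 0.82)]
1 tray_grip [([310.0, 138.0, 436.0, 258.0], 0.56)]
1 tray [([309.0, 135.0, 438.0, 261.0], 0.71)]
1 steel_nut [([382.0, 204.0, 402.0, 226.0], 0.75)]
1 brass_ring [([346.0, 172.0, 376.0, 206.0], 0.66)]
1 grey_block [([389.0, 149.0, 410.0, 172.0], 0.78)]
2 cover_grip [([156.0, 156.0, 297.0, 278.0], 0.9), ([419.0, 132.0, 572.0, 257.0], 0.36)]
2 cover [([157.0, 157.0, 296.0, 282.0], 0.63), ([10.0, 260.0, 90.0, 297.0], 0.57)]
2 parts_box [([51.0, 141.0, 327.0, 287.0], 0.81)]
3 cover_grip [([222.0, 157.0, 359.0, 280.0], 0.74)]
3 cover [([221.0, 157.0, 357.0, 285.0], 0.84)]
3 parts_box [([220.0, 155.0, 357.0, 281.0], 0.68), ([117.0, 140.0, 391.0, 287.0], 0.66)]
5.5167
```

View pics/g.png

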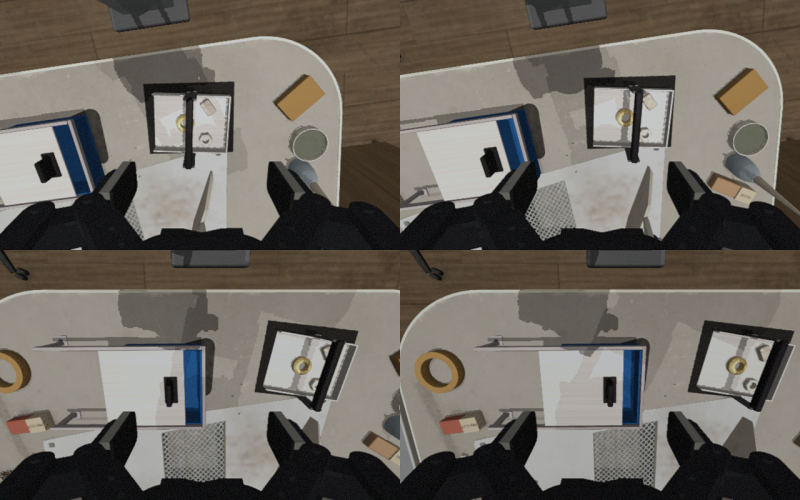

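The wrist pictures confirm the tray's wall is at the +y end, with the open lip towards the box. Next I'll enlarge the views to measure edges.

Run:
```python
from h import *
a=[cv2.imread(f"pics/w{i}.png") for i in range(4)]
def c(i,x,y): return cv2.resize(a[i][y:y+150,x:x+190],(400,300) if 0 else (380,300),interpolation=cv2.INTER_CUBIC)
cv2.imwrite("pics/m.png",np.vstack([np.hstack([c(0,210,130),c(1,290,115)]),np.hstack([c(2,150,140),c(3,220,140)])]))
```

```text
(no output)
```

View pics/m.png

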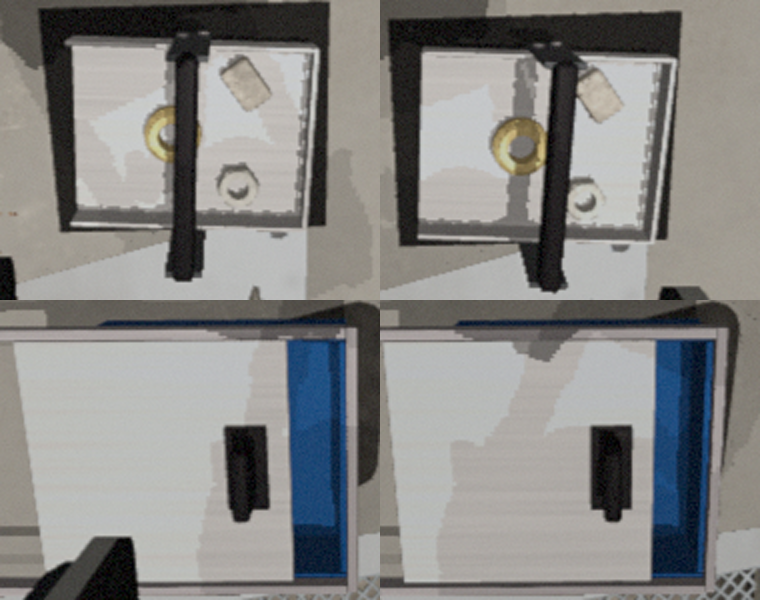

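Run:
```python
from h import *
Vs=np.load("Vs.npy"); off=[(210,130),(290,115),(150,140),(220,140)]
def tri(i,p,j,q):
    A=[];b=[]
    for k,x in((i,p),(j,q)):
        o,d=ray("wrist",(off[k][0]+x[0]/2,off[k][1]+x[1]/2),Vs[k]); d/=np.linalg.norm(d); M=np.eye(3)-np.outer(d,d); A.append(M);b.append(M@o)
    return np.linalg.solve(sum(A),sum(b)).round(4)
for n,i,p,j,q in [("bar near",0,(187,56),1,(185,62)),("bar far",0,(183,278),1,(169,288)),
 ("mat bl",0,(60,232),1,(20,243)),("mat tl",0,(40,10),1,(10,20)),("mat tr",0,(328,2),1,(300,12)),("wall tr",0,(318,46),1,(297,58)),("wall br",0,(303,226),1,(275,240)),
 ("foot tl",2,(223,126),3,(210,126)),("foot br",2,(269,209),3,(252,209)),("grip top far",2,(241,220),3,(233,221)),("rail/stop near corner",2,(356,29),3,(346,29)),
 ("cover edge near",2,(286,40),3,(275,40)),("cover edge far",2,(294,279),3,(272,279))]: print(n,tri(i,p,j,q))
P=lambda k,x,z:onz("wrist",(off[k][0]+x[0]/2,off[k][1]+x[1]/2),z,Vs[k])[:2].round(4).tolist()
print("mat z3",[[P(0,x,.003) for x in((40,10),(328,2),(325,226),(60,232))],[P(1,x,.003) for x in((10,20),(300,12),(288,237),(20,243))]])
print("bar z93",[P(0,x,.093) for x in((187,56),(183,278))],[P(1,x,.093) for x in((185,62),(169,288))])
print("foot z68",[P(2,x,.068) for x in((223,126),(269,209))],[P(3,x,.068) for x in((210,126),(252,209))])
print("rail corner z68",P(2,(356,29),.068),P(3,(346,29),.068),"stop lines far",P(2,(352,285),.067),P(3,(333,285),.067))
print("cover edge z64",P(2,(286,40),.064),P(2,(294,279),.064),P(3,(275,40),.064),P(3,(272,279),.064))
```

```text
bar near [0.4067 0.1821 0.0833]
bar far [0.5286 0.161  0.0874]
mat bl [0.524  0.0737 0.006 ]
mat tl [0.3791 0.0907 0.0024]
mat tr [0.3994 0.2669 0.0007]
wall tr [0.4214 0.2549 0.0294]
wall br [0.5299 0.2333 0.0378]
foot tl [ 0.4726 -0.1081  0.0676]
foot br [ 0.5219 -0.0841  0.0689]
grip top far [ 0.5165 -0.0961  0.0961]
rail/stop near corner [ 0.4197 -0.0345  0.0616]
cover edge near [ 0.4259 -0.0726  0.0602]
cover edge far [ 0.569  -0.0711  0.0648]
mat z3 [[[0.3794, 0.0908], [0.3992, 0.2666], [0.5469, 0.2499], [0.5263, 0.0727]], [[0.3787, 0.0907], [0.399, 0.2662], [0.5454, 0.251], [0.5242, 0.0734]]]
bar z93 [[0.4053, 0.1828], [0.5259, 0.1618]] [[0.4048, 0.1807], [0.5255, 0.1605]]
foot z68 [[0.4724, -0.108], [0.5222, -0.0842]] [[0.4725, -0.1081], [0.5224, -0.084]]
rail corner z68 [0.4186, -0.0346] [0.4187, -0.0358] stop lines far [0.5718, -0.0366] [0.5719, -0.035]
cover edge z64 [0.4251, -0.0723] [0.5694, -0.0712] [0.4253, -0.073] [0.5695, -0.071]
```

Run:
```python
from h import *
q=down(0.3)
ctrl.move_pose((.4973,-.0961,.14),q); ctrl.set_gripper(.05)
print(ctrl.move_linear((.4973,-.0961,.077),q,vel=.08,contact_N=15))
ctrl.set_gripper(0.0); print(ctrl.read_gripper_width(),ctrl.read_finger_force(),ctrl.read_tool_pos())
print(ctrl.move_linear((.4973,-.208,.077),q,vel=.06,contact_N=30),ctrl.read_tool_pos(),ctrl.read_ft_force())
ctrl.hold(.2);ctrl.set_gripper(.05); print(ctrl.read_tool_pos())
ctrl.move_linear((.4973,-.196,.16),q,vel=.15)
ctrl.move_pose((.455,-.14,.30),q); im,V=wview(); cv2.imwrite("pics/open.png",im); np.save("V4.npy",V); print(ctrl.read_time())
```

```text
False
0.008660947228276051 58.78564417362213 [ 0.49747528 -0.09617383  0.07745424]
True [ 0.49796829 -0.19479421  0.07746249] [3.99093695 9.50180803 8.60437653]
[ 0.49747885 -0.19519904  0.07694707]
11.6583
```

View pics/open.png

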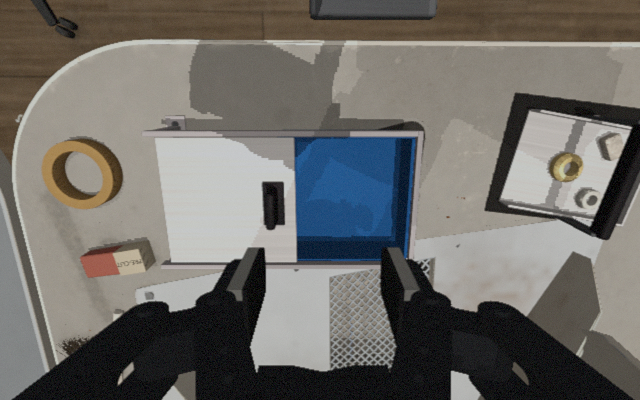

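```bash
cat >> h.py <<'E'
YB=0.3
def tip(lip,th,yaw=YB):
    Rt=R.from_euler("ZX",[yaw,th],degrees=True)
    return np.array(lip)-Rt.apply([0,-.075,-.058]), (Rt*R.from_quat([0,1,0,0])).as_quat()
LIP=np.array([.4975,-.081,.087])
E
python3 - <<'E'
from h import *
V=np.load("V4.npy"); print("cover edge",onz("wrist",(295.5,200),.064,V),"stop",onz("wrist",(422,200),.067,V))
for th in range(0,66,13):
    q=ctrl.inverse_kinematics(*tip(LIP,th)); print(th,tip(LIP,th)[0].round(3),None if q is None else np.round(q,2))
q=down(-9.8); print(np.round(ctrl.inverse_kinematics((.4655,.1715,.064),q),2))
ctrl.set_gripper(.07)
ctrl.move_pose((.4655,.1715,.15),q)
print(ctrl.move_linear((.4655,.1715,.064),q,vel=.08,contact_N=12),ctrl.read_time())
ctrl.set_gripper(0.); print(ctrl.read_gripper_width(),ctrl.read_finger_force(),ctrl.read_tool_pos(),ctrl.read_ft_force())
cv2.imwrite("pics/grip.png",cv2.resize(camera("scene")[120:300,165:485],(800,450),interpolation=cv2.INTER_CUBIC))
E
```

```text
cover edge [ 0.49487569 -0.17030735  0.064     ] stop [ 0.49335973 -0.03022428  0.067     ]
0 [ 0.497 -0.006  0.145] [-0.13  0.43  1.76 -0.    0.95 -1.71]
13 [ 0.497 -0.021  0.16 ] [-0.31  0.43  1.73  0.25  1.07 -2.01]
26 [ 0.497 -0.039  0.172] [-0.47  0.48  1.68  0.43  1.23 -2.24]
39 [ 0.497 -0.059  0.179] [-0.6   0.57  1.63  0.55  1.41 -2.4 ]
52 [ 0.497 -0.081  0.182] [-0.7   0.68  1.56  0.64  1.59 -2.51]
65 [ 0.498 -0.102  0.179] [-0.78  0.81  1.49  0.72  1.76 -2.57]
[ 0.23  0.56  1.83 -0.    0.75 -1.17]
False 14.5167
0.010496056859619341 58.89660358428955 [0.46566206 0.17156627 0.06423415] [-1.54559061 -0.3787705   4.694554  ]
```

View pics/grip.png

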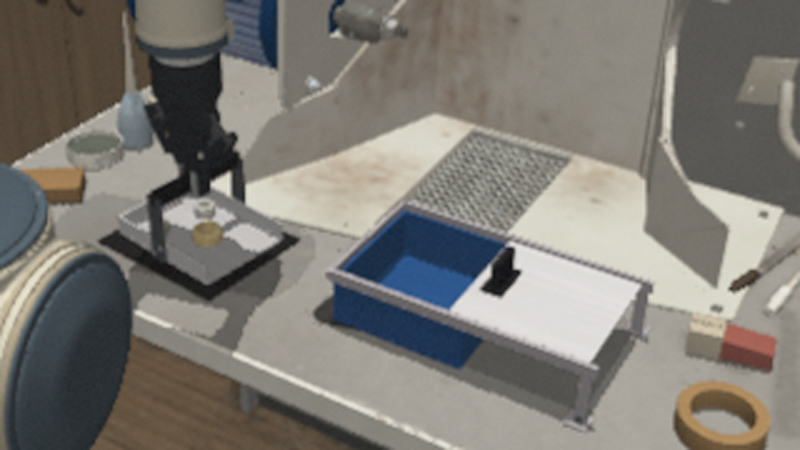

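Run:
```python
from h import *
p=ctrl.read_tool_pos(); q=down(-9.8)
ctrl.move_linear((.4655,.1715,.15),q,vel=.06); print(ctrl.read_gripper_width(),ctrl.read_ft_force())
ctrl.move_linear(*tip(LIP+[0,.06,.018],0),vel=.10)
ctrl.move_linear(*tip(LIP+[0,0,.012],0),vel=.08)
ctrl.move_linear(*tip(LIP,12),vel=.05)
for th in range(16,37,4):
    ctrl.move_linear(*tip(LIP,th),vel=.025); print(th,ctrl.read_ft_force().round(2))
ctrl.hold(.3); print(ctrl.read_tool_pos(),tip(LIP,36)[0],ctrl.read_time())
cv2.imwrite("pics/t36.png",np.hstack([cv2.resize(camera("scene")[130:290,250:450],(400,320),interpolation=cv2.INTER_CUBIC),cv2.resize(camera("wrist"),(400,250)).copy() if 0 else cv2.resize(camera("wrist")[80:336],(400,320)) if 0 else cv2.resize(camera("wrist")[60:380,120:520],(400,320))]))
```

```text
0.011139343390130532 [ 0.78366835  0.35480603 -5.3290482 ]
16 [-0.1   0.12 -4.93]
20 [-0.45  0.5  -5.35]
24 [-0.46 -0.03 -4.65]
28 [ 0.66  0.09 -5.8 ]
32 [-0.34  0.35 -4.48]
36 [ 0.12 -0.09 -4.47]
[ 0.49735526 -0.05417596  0.17813881] [ 0.4973608  -0.05441563  0.17800688] 22.2083
```

View pics/t36.png

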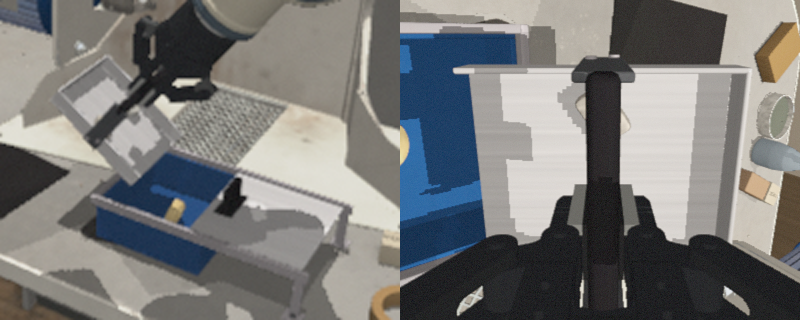

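At 36° the ring is in the box and the grey block is still on the tray under the bar. I'll keep tilting.

Run:
```python
from h import *
for th in range(39,52,3):
    ctrl.move_linear(*tip(LIP,th),vel=.02); ctrl.hold(.15); print(th,ctrl.read_ft_force().round(2))
ctrl.hold(.3); print(ctrl.read_time())
cv2.imwrite("pics/t50.png",np.hstack([cv2.resize(camera("scene")[130:290,250:450],(400,320),interpolation=cv2.INTER_CUBIC),cv2.resize(camera("wrist")[0:400,70:570],(400,320))]))
```

```text
39 [-0.79 -0.61 -2.13]
42 [-0.48  0.18 -3.7 ]
45 [ 0.12  0.31 -4.09]
48 [ 0.53  0.3  -4.25]
51 [-0.97  0.5  -3.74]
25.3583
```

View pics/t50.png

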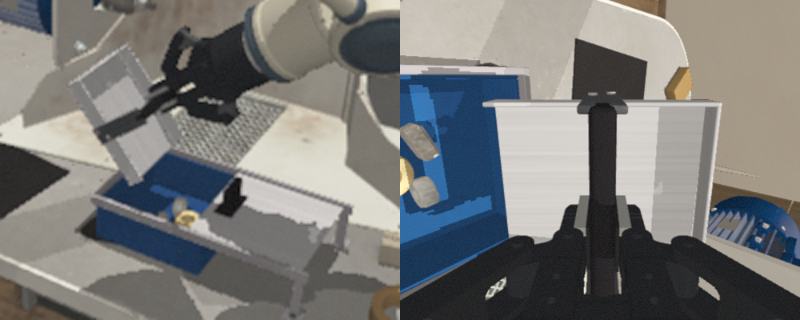

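All three parts are in the box and the tray is empty. Next I'll level it, put it back, and look into the box.

Run:
```python
from h import *
for th in (36,20,8): ctrl.move_linear(*tip(LIP,th),vel=.08)
ctrl.move_linear(*tip(LIP+[0,.03,.02],0),vel=.1)
q=down(-9.8)
ctrl.move_linear((.4645,.1715,.15),q,vel=.15)
ctrl.move_linear((.4645,.1715,.075),q,vel=.08)
print(ctrl.move_linear((.4645,.1715,.062),q,vel=.03,contact_N=6),ctrl.read_tool_pos(),ctrl.read_ft_force())
ctrl.set_gripper(.06); ctrl.hold(.2)
ctrl.move_linear((.4645,.1715,.16),q,vel=.1)
ctrl.move_pose((.44,-.03,.30),down(0)); im,V=wview(); np.save("V5.npy",V); print(ctrl.read_time())
cv2.imwrite("pics/back.png",cv2.resize(im[100:300,120:620],(800,320),interpolation=cv2.INTER_CUBIC))
for c in("wrist","scene"):
  camera(c)
  for n in("steel_nut","brass_ring","grey_block"): print(c,n,[(np.round(x["bbox"]).tolist(),round(x["p"],2)) for x in nets.recognise(n,c)[:2]])
```

```text
True [0.46470876 0.17151807 0.06420258] [-2.28219561 -0.32026387 13.32323909]
32.85
wrist steel_nut []
wrist brass_ring [([222.0, 187.0, 256.0, 219.0], 0.68)]
wrist grey_block [([249.0, 173.0, 268.0, 194.0], 0.86)]
scene steel_nut [([334.0, 230.0, 344.0, 235.0], 0.4)]
scene brass_ring [([336.0, 231.0, 343.0, 235.0], 0.68), ([338.0, 236.0, 352.0, 243.0], 0.43)]
scene grey_block [([340.0, 236.0, 353.0, 244.0], 0.66)]
```

View pics/back.png

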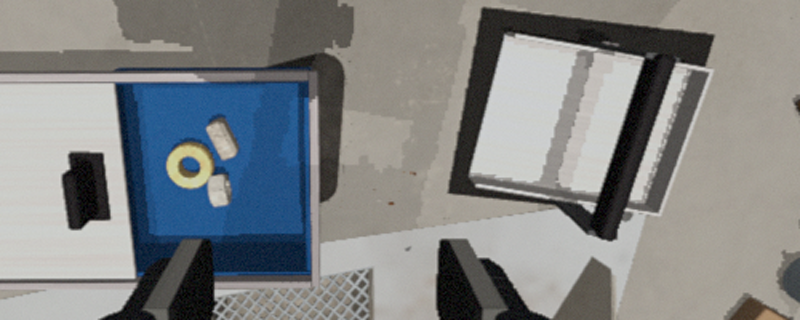

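All three parts lie in the box and the tray stands upright on its mat. Last, close the cover.

Run:
```python
from h import *
q=down(0.3)
ctrl.set_gripper(.05)
ctrl.move_pose((.4973,-.1955,.14),q)
print(ctrl.move_linear((.4973,-.1955,.077),q,vel=.08,contact_N=15))
ctrl.set_gripper(0.0); print(ctrl.read_gripper_width())
print(ctrl.move_linear((.4975,-.05,.077),q,vel=.06,contact_N=30),ctrl.read_tool_pos(),ctrl.read_ft_force())
ctrl.hold(.2);p=ctrl.read_tool_pos();print(p)
ctrl.set_gripper(.05); ctrl.move_linear((.4975,p[1],.16),q,vel=.1)
ctrl.move_pose((.44,-.06,.30),q); im,V=wview(); print(ctrl.read_time())
cv2.imwrite("pics/shut.png",cv2.resize(im[100:300,120:620],(800,320),interpolation=cv2.INTER_CUBIC))
```

```text
False
0.008598177196549598
True [ 0.49674208 -0.06461017  0.07752286] [-2.41614561 -9.80088761  7.72002181]
[ 0.49677034 -0.06465821  0.07752854]
40.1333
```

View pics/shut.png

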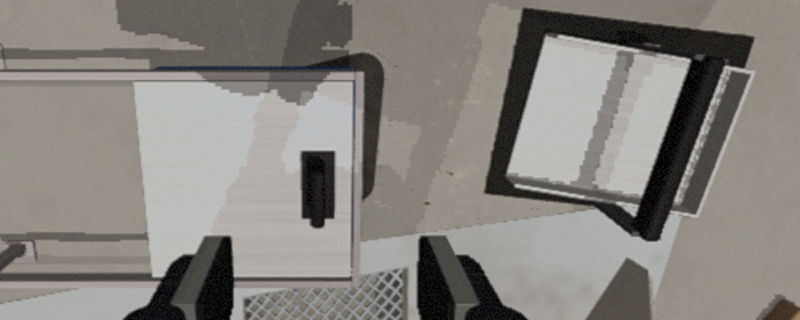

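The cover has travelled the full 130 mm and was stopped by contact at y = -0.065, so it is shut. The tray stands on its mat.

```bash
python3 -c "
from cell import ctrl
print(ctrl.finish_job())"
```

```text
the job is handed in; nothing more can be done
None
```

The job is handed in, but no verdict came back: all three parts are in the box, the empty tray is upright on its mat, the cover is shut against its stop, and it took about 40 s of the 72 s allowed.

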